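# Slide a clay tile into the drying frame

### The arm

A 6-joint arm with a two-finger parallel gripper is mounted at the origin on the work surface; the furniture and walls round the work are solid. World frame = base frame: x ahead of the robot, y to its left, z up, the work surface at z = 0. Lengths are in m, angles in rad, forces in N, time in s.
With the tool pointing down it reaches from about 0.25 to 0.775 m from the base axis. Payload 4 kg.
Tool frame: the origin (TCP) lies on the centre line of the jaws, within the pads' length; the fingertips stand 25 mm ahead of it and the grasp point (between the pads) lies 6 mm ahead of it; z points along the fingers, y is the line along which they close (so a half turn about z gives the same grasp; the last joint's range is limited). The gripper opens to 94 mm and grips with 3 to 60 N. Pads are 16 mm wide; open, the fingers measure 119 mm over their backs; the gripper's body (75 mm by 177 mm) begins 78 mm behind the grasp point.
Start: joints at [-1.365, 0.087, 1.371, -0, 1.684, -0.103], TCP at [0.167, -0.524, 0.231] pointing down, gripper open.
Joint ranges: [-3.1, 3.1], [-0.76, 2.03], [0.27, 2.55], [-1.08, 4.22], [0.17, 2.65], [-2.57, 2.57]. Speed limits (rad/s): [2.79, 2.79, 3.14, 3.14, 3.14, 3.14].

### API

Orientations are given as [roll, pitch, yaw] about the fixed x, y, z axes, in that order (R = Rz(yaw) Ry(pitch) Rx(roll)).
In Python, from bench import sensors, optics, ticket gives the robot as it stands.
- The arm moves only by the tool send_rows, never from a script. Its argument "rows" is a list of rows, each a list of 6 numbers: the shift along the world's x, y, z in mm, then the turn, a rotation vector about the world's x, y, z in rad. In form: [[x, y, z, wx, wy, wz], ...]. A call has 1 to 8 rows; each row shifts and turns the commanded pose from where the row before left it; what a row does not reach is not made up. A row lasts 1/12 s, in which the tool goes at most 41.7 mm and 7.16 degrees, less where a joint would pass 70% of its speed; a pose out of reach is approached as far as the arm can. A call is refused whole if a number of a shift passes 41.7 or a number of a turn 0.125, either way. A call with a gripper value outside its range is refused whole. "grip" is the finger opening in mm, from 0 to 94, set as the call begins (left out, the last holds). The fingers move at their own pace and stop on an object; the grip force is fixed at half the most. Time passes only in rows, so rows that do not move let the fingers close. It gives the time, the measured TCP pose, the force, the opening and the grip force at its end, in the units of the state.
- sensors.get_obs(): the state, without advancing time (a new reading comes with each control period).
- optics.snapshot(name): name is "scene" or "top" or "wrist"; returns the picture (420x560x3 uint8, red, green, blue); there is no depth.
- optics.camera_model(name): a dict with "vertical_fov" (degrees; the focal length in pixels is half the picture's height over the tangent of half this angle, whatever the lens; pixels are square), "cx", "cy" (the principal point, pixels), "k1" (the pictures are not rectified: a ray, as slopes to the right and down, at radius r is drawn at 1 + k1 r^2 times it, then the intrinsics apply), "R" (3x3) and "t" (3): a world point X has camera coordinates R X + t. Camera axes: x right, y down, z forward; pixel columns grow to the right and rows downward; lengths in m; the calibration is good to about 2 mm. A picture is of the moment at which its call begins: read the wrist's pose just before it. camera_model takes no time and is no camera call; for the wrist camera it gives the pose at the moment of the call.
- ticket.close_job(): hands the job in; it is judged then, once.
The state is a dict: "time": time; "joint_positions": joint angles; "qvel": joint speeds; "joint_torque": joint torques, N m; "tool_pos": TCP position; "ee_rot": TCP orientation; "wrist_force": force on the tool from outside, world axes, zero at the start; "wrist_torque": the same for the moment, N m; "width": finger opening in m; "finger_force": force on a finger pad.
Only numpy, scipy, OpenCV 4.12 (cv2) and the standard library are available. Lean on these libraries where they do the work, as an engineer would, in place of code of your own. Each camera call takes 0.05 s, during which the arm holds its last target. There are 200 camera calls.

### The job

Put the clay tile away in the drying frame: lift the blue lid off the frame and set it down out of the way, slide the tile flat along the table through the gap in the frame's right side, then slide it on under the clear roof until it meets the back wall. Finally lay the lid back squarely over the opening as it was. Never lift the tile off the table, and leave the jar, the pot, the cutter and the tape where they stand.

Things in the scene. Friction and masses are not known exactly. Their poses are not given: they have to be found in the camera images.
- drying_frame: low light-wood frame, no floor, fixed; walls 14 mm thick, top level at 30 mm all over. Origin on the table, centre of the open bay; x away from the robot to the roofed part, y left, z up. Inside: y -75 to 75 mm, x -100 (near wall) to 210 mm (back wall); open above (under the lid) from x -100 to 100, roofed from 100 to 210. Right wall missing from x -60 to 90: the gap, open above
- gap (a point): point in the middle of the 150 mm wide gap in the frame's right wall (y = -75 to -89 mm), 5 mm above the table: (15, -82, 5) mm in the frame's axes
- home (a point): point on the table under the roof where the tile's centre lies when it touches the back wall midway between the side walls: (146, 0, 0) mm in the frame's axes. Roof above: a wooden lintel at x = 100 to 114 mm, underside 20 mm over the table, then a clear, greyish sheet, underside 26 mm over the table. The tile at home still shows some 18 mm before the lintel
- lid: loose flat blue lid, 230 mm (its x) by 178 mm (its y) by 8 mm, 0.3 kg, no lip below; starts lying on the frame, origin (centre of its underside) within about 6 mm of 30 mm above the frame's origin, overlapping the opening by some 14 mm each side. A dark wooden bar handle 110 mm long runs along its x axis over its middle
- lid_grip (a point): centre of the lid's bar handle, 36 mm above the lid's underside; the bar is 16 mm wide (y) and 16 mm high, free beneath by 20 mm, on two steel posts 42 mm either side of the centre
- tile: grey scalloped disc of stiff clay, about 128 mm across and 10 mm thick, 0.18 kg, too wide to grasp; it starts flat on the table to the right of the frame, in front of the gap. Origin at the centre of its underside
- glaze_jar: bystander: glass jar with a red cap, 62 mm across, 86 mm high; origin at the centre of its underside
- slip_pot: bystander: small blue-grey pot beside the jar, 70 mm across, 69 mm high; origin at the centre of its underside
- plaque_cutter: bystander: scalloped metal cutter with a wooden bar, 129 mm across, 65 mm high; origin at the centre of its underside
- masking_tape: bystander: roll of tape lying flat, 100 mm across, 25 mm high; origin at the centre of its underside
Not all that is in view belongs to the job. There is more than one size of the tile; the job needs the larger.

How it is judged:
By the outcome, as a careful person would: the job done as asked, in the order asked, and still so for the second after the job is handed in, with the robot touching nothing.
It also fails if it takes over 72 s, if anything falls off the work surface, if the arm or the gripper's body presses on something with over 40 N, if the wrist force passes 120 N, or if a joint passes its speed limit or range.

## Working session

There is one attempt and no reset: what is moved stays moved. The work goes in short steps, Python scripts to look and compute and a tool call to move; the robot and the scene stay as the last step left them, time stands still between calls to the robot, and variables do not carry over. Pictures are saved under pics/ and viewed, at most 10 in all, crops included, and the job is handed in when it is done.

Besides the shell and the picture viewer there is one more tool, called after ">>>" in YAML: its name, and indented under it one key for each argument. send_rows: Moves the arm, as the interface text tells. Its arguments: {"type":"object","properties":{"rows":{"type":"array"},"grip":{"type":"number"}},"required":["rows"]}

```bash
ls; mkdir -p pics; python3 - <<'E'
from bench import sensors, optics
import cv2,numpy as np
o=sensors.get_obs();print(o)
for n in("scene","top"):
    im=optics.snapshot(n);cv2.imwrite(f"pics/{n}0.png",im[:,:,::-1]);print(n,optics.camera_model(n))
E
```

```text
pics
{'time': 0.0, 'joint_positions': array([-1.36508939e+00,  8.79519681e-02,  1.37223580e+00, -2.38883115e-05,
        1.68358053e+00, -1.03090343e-01]), 'qvel': array([-0.00038083,  0.00127068,  0.00032861, -0.00045972,  0.00074677,
        0.00026737]), 'joint_torque': array([ 4.06163617e-04, -3.40178096e+01, -3.02431655e+01,  7.17579131e-02,
        3.27390363e-02, -1.62616439e-04]), 'tool_pos': array([ 0.16704569, -0.52350904,  0.22931513]), 'ee_rot': array([-3.13942611e+00, -2.00274920e-04,  3.08794404e-01]), 'wrist_force': array([-0.575855  , -1.31683502, -0.18006389]), 'wrist_torque': array([-0.0198328 , -0.03531528, -0.07062562]), 'finger_force': 0.0, 'width': 0.09400376100302935}
scene {'vertical_fov': 50.82459007297913, 'cx': 283.78426155936864, 'cy': 205.46668299272176, 'k1': -0.1359659848204448, 'R': array([[-0.48592199, -0.87398539, -0.00541747],
       [-0.64530976,  0.36294862, -0.67219313],
       [ 0.58945324, -0.32313748, -0.74035603]]), 't': array([0.38347861, 0.32583632, 1.02761291])}
top {'vertical_fov': 56.317712590119626, 'cx': 279.56603684999857, 'cy': 204.76897490603156, 'k1': -0.0576586666111441, 'R': array([[-2.74784392e-02, -9.99622325e-01, -3.78853725e-04],
       [-9.83326054e-01,  2.70986255e-02, -1.79820847e-01],
       [ 1.79763199e-01, -4.56865947e-03, -9.83699303e-01]]), 't': array([0.16447922, 0.52836279, 1.10823264])}
```

View pics/top0.png

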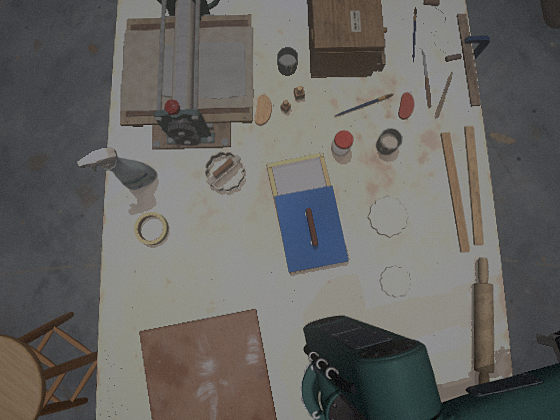

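View pics/scene0.png

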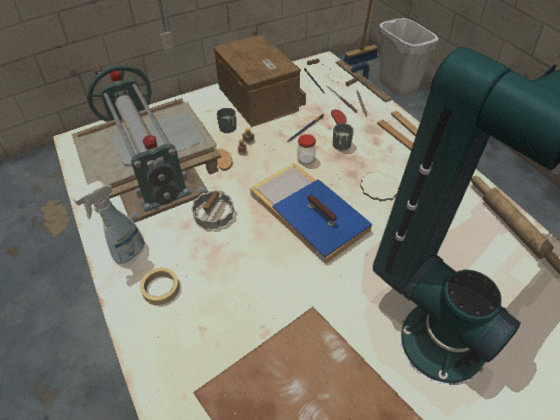

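The top view shows the lid at about (311,228) with its handle, and the roofed part at (300,175). The large tile is at (388,216), the small one at (396,281), the jar at (343,143) and the pot at (389,140).

```bash
cat > h.py <<'E'
import numpy as np, cv2
from bench import sensors, optics
def K(m):
    f=210/np.tan(np.radians(m["vertical_fov"]/2)); return np.array([[f,0,m["cx"]],[0,f,m["cy"]],[0,0,1.]])
def cast(m,px,z):
    px=np.asarray(px,float).reshape(-1,1,2)
    n=cv2.undistortPoints(px,K(m),np.array([m["k1"],0,0,0])).reshape(-1,2)
    R=np.array(m["R"]);t=np.array(m["t"]);c=-R.T@t
    d=np.c_[n,np.ones(len(n))]@R
    return c+d*((z-c[2])/d[:,2])[:,None]
def proj(m,X):
    p,_=cv2.projectPoints(np.asarray(X,float).reshape(-1,3),cv2.Rodrigues(np.array(m["R"]))[0],np.array(m["t"]),K(m),np.array([m["k1"],0,0,0]));return p.reshape(-1,2)
def snap(n):
    m=optics.camera_model(n); return optics.snapshot(n),m
def biggest(mask):
    c,_=cv2.findContours(mask.astype(np.uint8),cv2.RETR_EXTERNAL,cv2.CHAIN_APPROX_NONE)
    return max(c,key=cv2.contourArea).reshape(-1,2)
def rect(P):  # P world xy -> centre mm,size,angle
    (c,s,a)=cv2.minAreaRect((P[:,:2]*1000).astype(np.float32)); return np.round(c,1),np.round(s,1),round(a,2)
def blue(im):
    h=cv2.cvtColor(im,cv2.COLOR_RGB2HSV); return cv2.inRange(h,(100,130,60),(125,255,255))
E
python3 - <<'E'
from h import *
for n in("top","scene"):
    im=cv2.imread(f"pics/{n}0.png")[:,:,::-1].copy();m=optics.camera_model(n)
    print(n,"lid",rect(cast(m,biggest(blue(im)),.038)))
    h=cv2.cvtColor(im,cv2.COLOR_RGB2HSV)
    red=cv2.inRange(h,(0,130,80),(8,255,255))|cv2.inRange(h,(172,130,80),(180,255,255))
    if n=="top":
        print("jar",cast(m,[[343,138]],.086),"pot",cast(m,[[389,138]],.069),"tape",cast(m,[[152,229]],.02),"cutter",cast(m,[[226,170]],.04))
        for q in ([388,216],[396,281]): print("tile",cast(m,[q],.01))
        print("wood corners",cast(m,[[266,164],[326,152]],.03))
m=optics.camera_model("top")
im=cv2.imread("pics/top0.png")
c=im[120:310,240:430];cv2.imwrite("pics/c.png",cv2.resize(cv2.convertScaleAbs(c,alpha=1.0),None,fx=3.15,fy=3.15,interpolation=cv2.INTER_CUBIC))
E
```

```text
top lid (array([475.6,  34.1]), array([142.5,  52.9]), 17.35)
jar [[ 0.7206858  -0.04245827  0.086     ]] pot [[ 0.7236155  -0.18426308  0.069     ]] tape [[0.47435899 0.53497295 0.02      ]] cutter [[0.64533994 0.30868254 0.04      ]]
tile [[ 0.49580509 -0.17914209  0.01      ]]
tile [[ 0.30070748 -0.18867796  0.01      ]]
wood corners [[0.66361085 0.18772846 0.03      ]
 [0.69689913 0.00255485 0.03      ]]
scene lid (array([460.2,  62.4]), array([226.5, 175.6]), 9.09)
```

View pics/c.png

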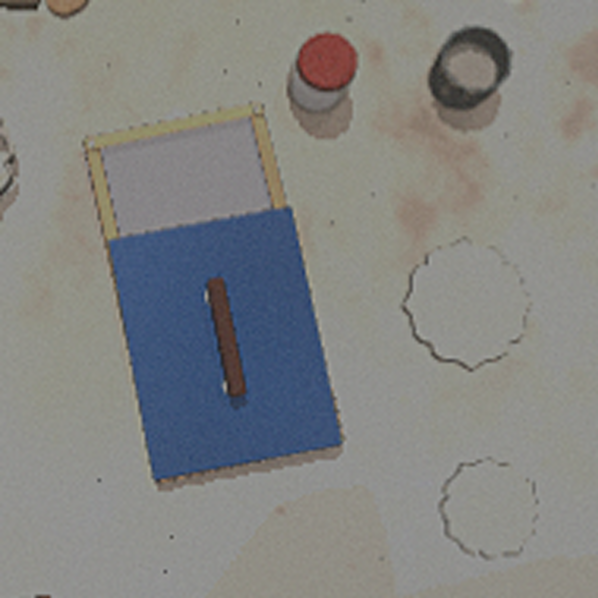

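The crop shows the lid corners at about (112,238), (290,208), (342,443) and (156,482). The frame's far corners are at (85,142) and (260,105). The tile's outline spans x 404–530 and y 238–369.

```bash
cat >> h.py <<'E'
def lidfit(im,m,z=.038):
    b=cv2.morphologyEx(blue(im),cv2.MORPH_CLOSE,np.ones((5,5)))
    return rect(cast(m,biggest(b),z))
E
python3 - <<'E'
from h import *
for n in("top","scene"):
    im=cv2.imread(f"pics/{n}0.png")[:,:,::-1].copy();m=optics.camera_model(n)
    im=cv2.GaussianBlur(im,(3,3),0)
    h=cv2.cvtColor(im,cv2.COLOR_RGB2HSV)
    if n=="top": print(h[200,285],h[250,320],h[240,300])
    for lo in((100,90,40),(100,110,50)):
        b=cv2.morphologyEx(cv2.inRange(h,lo,(128,255,255)),cv2.MORPH_CLOSE,np.ones((5,5)));print(n,rect(cast(m,biggest(b),.038)))
m=optics.camera_model("top")
f=lambda p:np.array(p)/3.15+[240,120]-.34
L=cast(m,f([[112,238],[290,208],[342,443],[156,482]]),.038)[:,:2]*1000
print("lid c",L.mean(0),[np.degrees(np.arctan2(*(a-b)[::-1])) for a,b in((L[0],L[3]),(L[1],L[2]))],[np.linalg.norm(L[i]-L[i-1]) for i in range(4)])
F=cast(m,f([[85,142],[260,105],[160,489]]),.030)[:,:2]*1000
d=F[0]-F[1];print(F,np.linalg.norm(d),"x axis ang",np.degrees(np.arctan2(-d[0],d[1])))
# yaw from the left side of the frame
a=np.arctan2(-d[0],d[1]);ux=np.array([np.cos(a),np.sin(a)]);print("frame origin",F[:2].mean(0)-224*ux)
# handle ends, both ends at z=.074
H=cast(m,f([[217,281],[235,395]]),.082)[:,:2]*1000;print("handle",H.mean(0),np.degrees(np.arctan2(*(H[0]-H[1])[::-1])),np.linalg.norm(H[0]-H[1]))
T=cast(m,f([[404,304],[530,304],[465,238],[472,369]]),.01)[:,:2]*1000;print("tile",T, (T[0]+T[1])/2,(T[2]+T[3])/2)
E
```

```text
[109 121 124] [109 132 118] [109 131 119]
top (array([463. ,  60.5]), array([226.2, 174.2]), 9.15)
top (array([462.8,  60.4]), array([223.5, 172. ]), 9.12)
scene (array([460.2,  62.5]), array([228. , 176.7]), 9.17)
scene (array([460.2,  62.6]), array([226.3, 175.2]), 9.09)
lid c [462.96220808  59.03752212] [np.float64(8.547982676529488), np.float64(9.354656314716863)] [np.float64(231.8679538476646), np.float64(172.1020267012873), np.float64(226.3636579126323), np.float64(175.34308931979012)]
[[661.21464527 185.81165687]
 [694.01587814  14.40710339]
 [328.14323697 123.88039353]] 174.5148756697441 x axis ang 10.833561073898602
frame origin [457.60754126  58.00708866]
handle [460.54161149  61.72833575] 6.557629408296425 104.19732704499711
tile [[ 497.03579755 -117.61964856]
 [ 493.53802983 -240.36191884]
 [ 560.327723   -181.90063556]
 [ 432.34782323 -178.91098667]] [ 495.28691369 -178.9907837 ] [ 496.33777311 -180.40581112]
```

>>> send_rows:
  rows:
    - [8,16,0,0,0,-0.01]
    - [16,32,0,0,0,-0.01]
    - [16,32,0,0,0,-0.01]
    - [18,36,0,0,0,-0.01]
    - [18,36,0,0,0,-0.01]
    - [18,36,0,0,0,-0.01]
    - [18,36,-5,0,0,-0.01]
    - [18,36,-5,0,0,-0.01]
  grip: 60

```text
time: 0.77
tool_pos: [0.2975, -0.2622, 0.2203]
ee_rot: [3.141, -0.0, 0.227]
wrist_force: [0.7, -0.5, 0.5]
width: 0.06
finger_force: 0.0
```

>>> send_rows:
  rows:
    - [18,36,-5,0,0,-0.01]
    - [18,36,-5,0,0,-0.01]
    - [18,36,-5,0,0,-0.01]
    - [18,36,-10,0,0,-0.01]
    - [18,36,-10,0,0,-0.01]
    - [18,36,-10,0,0,-0.01]
    - [18,36,-10,0,0,-0.01]
    - [12,24,-10,0,0,0]

```text
time: 1.43
tool_pos: [0.4356, 0.0152, 0.1547]
ee_rot: [-3.141, -0.0, 0.161]
wrist_force: [0.6, 0.4, 0.3]
width: 0.06
finger_force: 0.0
```

>>> send_rows:
  rows:
    - [13,23,0,0,0,0]
    - [13,23,0,0,0,0]
    - [0,0,0,0,0,0]
    - [0,0,0,0,0,0]

```text
time: 1.77
tool_pos: [0.4609, 0.0587, 0.1548]
ee_rot: [3.141, 0.002, 0.161]
wrist_force: [0.3, 0.1, 0.0]
width: 0.0601
finger_force: 0.0
```

```bash
python3 - <<'E'
from h import *
im,m=snap("wrist");cv2.imwrite("pics/w1.png",im[:,:,::-1]);o=sensors.get_obs();print(o["tool_pos"],o["ee_rot"])
print(proj(m,[.4615,.061,.074]))
E
```

```text
[0.46067246 0.05793114 0.15495799] [3.14109604e+00 1.65989972e-03 1.59802526e-01]
[[280.13695729 220.93968305]]
```

View pics/w1.png

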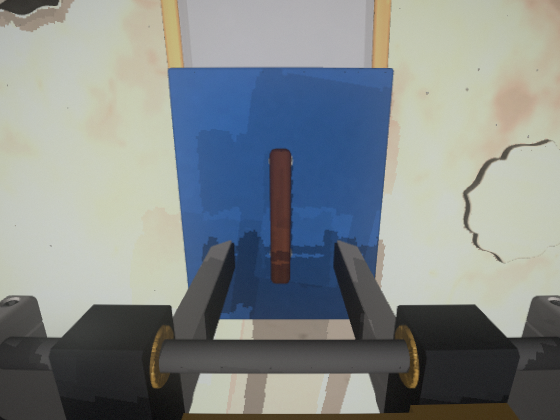

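The wrist view shows the handle from (281,149) to (280,283), straight between the fingers and within a few pixels of the prediction.

>>> send_rows:
  rows:
    - [1,2,-16,0,0,0]
    - [1,0,-20,0,0,0]
    - [0,0,-20,0,0,0]
    - [0,0,-16,0,0,0]
    - [0,0,-10,0,0,0]
    - [0,0,0,0,0,0]

```text
time: 2.32
tool_pos: [0.4609, 0.0589, 0.0711]
ee_rot: [-3.141, 0.005, 0.157]
wrist_force: [-0.5, -0.1, -0.2]
width: 0.06
finger_force: 0.0
```

>>> send_rows:
  rows:
    - [0,0,0,0,0,0]
    - [0,0,0,0,0,0]
    - [0,0,0,0,0,0]
    - [0,0,0,0,0,0]
    - [0,0,0,0,0,0]
    - [0,0,0,0,0,0]
  grip: 8

```text
time: 2.82
tool_pos: [0.4635, 0.06, 0.0741]
ee_rot: [3.141, -0.001, 0.159]
wrist_force: [1.3, -0.2, -0.5]
width: 0.0234
finger_force: 0.0
```

>>> send_rows:
  rows:
    - [0,0,0,0,0,0]
    - [0,0,0,0,0,0]
    - [0,0,0,0,0,0]
    - [0,0,0,0,0,0]

```text
time: 3.15
tool_pos: [0.4633, 0.0605, 0.0739]
ee_rot: [-3.141, -0.001, 0.159]
wrist_force: [0.4, 1.9, 2.1]
width: 0.0158
finger_force: 30.0
```

>>> send_rows:
  rows:
    - [0,0,10,0,0,0]
    - [0,0,15,0,0,0]
    - [0,0,15,0,0,0]
    - [0,0,10,0,0,0]
    - [0,0,0,0,0,0]
    - [0,0,0,0,0,0]

```text
time: 3.65
tool_pos: [0.4633, 0.0598, 0.1237]
ee_rot: [3.141, -0.001, 0.159]
wrist_force: [-0.6, 0.6, -3.3]
width: 0.016
finger_force: 30.0
```

>>> send_rows:
  rows:
    - [-4,15,0,0,0,0]
    - [-8,30,0,0,0,0]
    - [-9,34,0,0,0,0]
    - [-9,34,0,0,0,0]
    - [-9,34,0,0,0,0]
    - [-9,34,0,0,0,0]
    - [-8,30,0,0,0,0]
    - [-4,15,0,0,0,0]

```text
time: 4.32
tool_pos: [0.401, 0.2886, 0.1219]
ee_rot: [-3.141, 0.003, 0.162]
wrist_force: [-0.1, -1.0, -3.0]
width: 0.0157
finger_force: 30.0
```

>>> send_rows:
  rows:
    - [-2,10,-15,0,0,0]
    - [0,0,-20,0,0,0]
    - [0,0,-20,0,0,0]
    - [0,0,-13,0,0,0]
    - [0,0,-5,0,0,0]
    - [0,0,0,0,0,0]

```text
time: 4.82
tool_pos: [0.3993, 0.2948, 0.0477]
ee_rot: [3.139, 0.006, 0.159]
wrist_force: [0.6, 0.2, -2.8]
width: 0.0157
finger_force: 30.0
```

```bash
python3 - <<'E'
from h import *
print(sensors.get_obs()["tool_pos"])
im,m=snap("scene");cv2.imwrite("pics/s1.png",im[:,:,::-1])
im,m=snap("top");cv2.imwrite("pics/t1.png",im[:,:,::-1])
c=im[120:310,240:430,::-1];cv2.imwrite("pics/c1.png",cv2.resize(c,None,fx=3.15,fy=3.15,interpolation=cv2.INTER_CUBIC))
E
```

```text
[0.39929178 0.29482992 0.04767867]
```

View pics/c1.png

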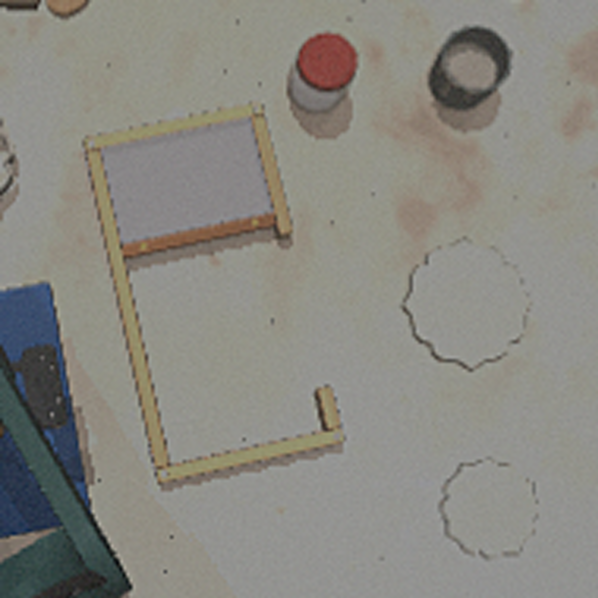

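The frame is now bare. Its outer top corners in the crop are about (85,142), (263,105), (342,434) and (160,480), and the gap runs from (283,240) to (318,388). The lid hangs 3–4 mm above the table.

>>> send_rows:
  rows:
    - [0,0,-3,0,0,0]
    - [0,0,-1,0,0,0]
    - [0,0,0,0,0,0]
    - [0,0,0,0,0,0]

```text
time: 5.25
tool_pos: [0.4014, 0.2961, 0.047]
ee_rot: [-3.141, -0.001, 0.159]
wrist_force: [0.3, 0.1, -3.2]
width: 0.0157
finger_force: 30.0
```

>>> send_rows:
  rows:
    - [0,0,0,0,0,0]
    - [0,0,0,0,0,0]
    - [0,0,0,0,0,0]
    - [0,0,0,0,0,0]
    - [0,0,0,0,0,0]
  grip: 60

```text
time: 5.67
tool_pos: [0.4014, 0.2962, 0.0469]
ee_rot: [-3.141, -0.001, 0.159]
wrist_force: [-0.8, 0.0, -0.3]
width: 0.046
finger_force: 0.0
```

```bash
python3 - <<'E'
from h import *
m=optics.camera_model("top");im=cv2.imread("pics/t1.png")[:,:,::-1].copy()
h=cv2.cvtColor(cv2.GaussianBlur(im,(3,3),0),cv2.COLOR_RGB2HSV)
for p in((275,200),(290,163),(324,262),(288,249),(310,210),(345,200)): print(p,h[p[1],p[0]])
for s in(70,85,100):
    k=cv2.inRange(h,(8,s,90),(32,255,255));k[:150]=0;k[290:]=0;k[:,:262]=0;k[:,355:]=0
    n,l,st,_=cv2.connectedComponentsWithStats(k)
    k=(np.isin(l,[i for i in range(1,n) if st[i,4]>25])).astype(np.uint8)
    p=np.argwhere(k)[:,::-1]
    print(s,len(p),rect(cast(m,p,.03)))
    cv2.imwrite("pics/k%d.png"%s,k*255)
E
```

```text
(275, 200) [ 24  76 141]
(290, 163) [ 17  30 135]
(324, 262) [ 26  67 148]
(288, 249) [ 21  81 144]
(310, 210) [ 30  12 148]
(345, 200) [ 30  14 148]
70 902 (array([513.3,  69.8]), array([331.1, 175.1]), 10.61)
85 200 (array([566.1,  75.1]), array([ 17.8, 160.9]), 13.33)
100 143 (array([565.7,  79.4]), array([  9. , 146.5]), 10.75)
```

```bash
python3 - <<'E'
from h import *
m=optics.camera_model("top");im=cv2.imread("pics/t1.png")[:,:,::-1].copy()
h=cv2.cvtColor(cv2.GaussianBlur(im,(3,3),0),cv2.COLOR_RGB2HSV)
for s in(40,48,56,64):
    k=cv2.inRange(h,(8,s,118),(32,255,255));k[:150]=0;k[290:]=0;k[:,:262]=0;k[:,355:]=0
    n,l,st,_=cv2.connectedComponentsWithStats(k)
    k=(np.isin(l,[i for i in range(1,n) if st[i,4]>60])).astype(np.uint8)
    p=np.argwhere(k)[:,::-1];W=cast(m,p,.03)[:,:2]*1000
    c,sz,a=rect(cast(m,p,.03))
    # refine: rotate to approx frame axes, take medians of bands of each long straight wall
    a0=np.radians(9.5);Rm=np.array([[np.cos(a0),np.sin(a0)],[-np.sin(a0),np.cos(a0)]]);q=(W-[459,60])@Rm.T
    out=[]
    L=q[(q[:,1]>70)&(q[:,1]<100)&(q[:,0]>-90)&(q[:,0]<200)];B=q[(q[:,0]>200)&(q[:,0]<235)&(abs(q[:,1])<70)];N=q[(q[:,0]<-92)&(q[:,0]>-125)&(abs(q[:,1])<70)]
    R=q[(q[:,1]<-70)&(q[:,1]>-100)&(q[:,0]>105)&(q[:,0]<200)]
    fit=lambda x,y:np.polyfit(x,y,1)
    for nm,g,i in(("L82",L,0),("B217",B,1),("N-107",N,1),("R-82",R,0)):
        f=fit(g[:,i],g[:,1-i]);print(s,nm,len(g),"mean at0 %.1f slope deg %.2f"%(f[1],np.degrees(np.arctan(f[0]))))
    print(len(p),c,sz,a)
E
```

```text
40 L82 552 mean at0 81.0 slope deg 1.45
40 B217 186 mean at0 220.2 slope deg -1.44
40 N-107 292 mean at0 -105.5 slope deg -1.45
40 R-82 146 mean at0 -83.3 slope deg 1.19
1775 [521.8  29.2] [343.8 265.3] 11.0
48 L82 498 mean at0 80.9 slope deg 1.37
48 B217 157 mean at0 219.7 slope deg -1.13
48 N-107 266 mean at0 -105.2 slope deg -1.17
48 R-82 140 mean at0 -83.4 slope deg 1.27
1441 [514.2  70. ] [338.8 179.8] 10.81
56 L82 456 mean at0 80.8 slope deg 1.31
56 B217 139 mean at0 219.6 slope deg -1.27
56 N-107 226 mean at0 -105.0 slope deg -1.29
56 R-82 129 mean at0 -83.2 slope deg 1.16
1296 [514.2  69.6] [337.  178.5] 11.0
64 L82 420 mean at0 80.7 slope deg 1.29
64 B217 90 mean at0 219.5 slope deg -1.02
64 N-107 180 mean at0 -105.3 slope deg -0.90
64 R-82 121 mean at0 -83.3 slope deg 1.34
1112 [514.4  69.7] [334.5 176.3] 10.83
```

>>> send_rows:
  rows:
    - [0,0,15,0,0,0]
    - [0,0,30,0,0,0]
    - [0,0,30,0,0,0]
    - [0,0,20,0,0,0.12]
    - [10,-35,0,0,0,0.12]
    - [10,-40,0,0,0,0.12]
    - [10,-40,0,0,0,0.12]
    - [10,-40,0,0,0,0.12]

```text
time: 6.33
tool_pos: [0.4381, 0.1554, 0.142]
ee_rot: [3.141, -0.001, 0.718]
wrist_force: [-0.3, 0.1, 0.9]
width: 0.0603
finger_force: 0.0
```

>>> send_rows:
  rows:
    - [5,-38,0,0,0,0.12]
    - [5,-38,0,0,0,0.12]
    - [5,-38,0,0,0,0.12]
    - [5,-38,0,0,0,0.12]
    - [5,-38,0,0,0,0.12]
    - [5,-38,0,0,0,0.12]
    - [5,-38,0,0,0,0.12]
    - [5,-38,0,0,0,0.06]

```text
time: 7.0
tool_pos: [0.4755, -0.1247, 0.1418]
ee_rot: [3.141, -0.0, 1.54]
wrist_force: [0.3, 1.2, 0.7]
width: 0.0601
finger_force: 0.0
```

>>> send_rows:
  rows:
    - [6,-36,0,0,0,0]
    - [6,-36,-10,0,0,0]
    - [5,-29,-20,0,0,0]
    - [5,0,-25,0,0,0]
    - [0,0,-25,0,0,0]
    - [0,0,0,0,0,0]
    - [0,0,0,0,0,0]

```text
time: 7.58
tool_pos: [0.4964, -0.2236, 0.0601]
ee_rot: [-3.138, -0.002, 1.535]
wrist_force: [-0.4, -0.1, 2.1]
width: 0.0601
finger_force: 0.0
```

```bash
python3 - <<'E'
from h import *
o=sensors.get_obs();print(o["tool_pos"],o["ee_rot"],o["joint_positions"])
im,m=snap("wrist");cv2.imwrite("pics/w2.png",im[:,:,::-1])
E
```

```text
[ 0.49643064 -0.22355259  0.06011904] [-3.13804740e+00 -1.95490216e-03  1.53490082e+00] [-5.27297864e-01  1.74150420e-01  1.62032679e+00  5.19467630e-05
  1.35116364e+00 -4.91417246e-01]
```

View pics/w2.png

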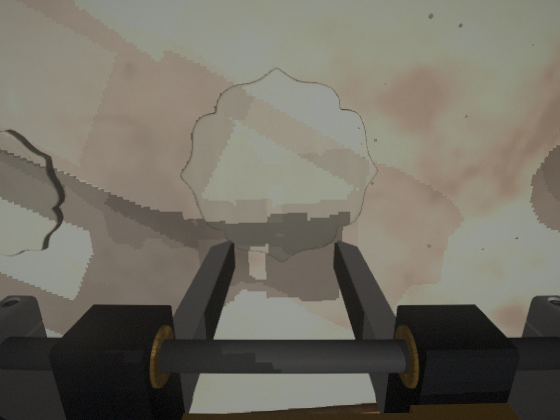

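The tile's outline spans columns 181–376 and rows 68–262, straight ahead of the fingers. The commanded retreat was clipped, so I'll back off more and measure the tile from this image.

```bash
python3 - <<'E'
from h import *
m=optics.camera_model("wrist")
T=cast(m,[[181,173],[376,170],[277,68],[287,262]],.01)[:,:2]*1000
print(T,np.linalg.norm(T[0]-T[1]),np.linalg.norm(T[2]-T[3]),T.mean(0))
t=optics.camera_model("top")
E
```

```text
[[ 432.19742508 -177.80923868]
 [ 558.45753747 -180.37744094]
 [ 497.04670029 -116.90538838]
 [ 498.79736335 -243.7456174 ]] 126.28622902769037 126.85230987213825 [ 496.62475655 -179.70942135]
```

>>> send_rows:
  rows:
    - [3,-15,0,0,0,0.06]
    - [4,-20,0,0,0,0.06]
    - [0,-8,0,0,0,0]
    - [0,0,0,0,0,0]
    - [0,0,0,0,0,0]

```text
time: 8.05
tool_pos: [0.5051, -0.2672, 0.063]
ee_rot: [3.14, 0.001, 1.653]
wrist_force: [-0.1, -0.3, -1.0]
width: 0.06
finger_force: 0.0
```

>>> send_rows:
  rows:
    - [-1,2,-11,0,0,0]
    - [0,0,-14,0,0,0]
    - [0,0,-8,0,0,0]
    - [0,0,0,0,0,0]
    - [-0.5,6,0,0,0,0]
    - [-0.5,6,0,0,0,0]
    - [-0.5,6,0,0,0,0]
    - [-1,10,0,0,0,0]

```text
time: 8.72
tool_pos: [0.5014, -0.2369, 0.0292]
ee_rot: [3.141, 0.001, 1.655]
wrist_force: [-0.2, 0.3, 0.7]
width: 0.0596
finger_force: 0.3
```

>>> send_rows:
  rows:
    - [-1,12,0,0,0,0]
    - [-1,12,0,0,0,0]
    - [-1,12,0,0,0,0]
    - [-1,12,0,0,0,0]
    - [-1,10,0,0,0,0]
    - [-0.5,5,0,0,0,0]
    - [0,0,0,0,0,0]

```text
time: 9.3
tool_pos: [0.4954, -0.1726, 0.0286]
ee_rot: [-3.142, -0.001, 1.657]
wrist_force: [0.1, -0.5, 0.4]
width: 0.0599
finger_force: 0.0
```

```bash
cat >> h.py <<'E'
def fr(W):
    a=np.radians(10.8);R=np.array([[np.cos(a),np.sin(a)],[-np.sin(a),np.cos(a)]])
    return (np.atleast_2d(W)[:,:2]*1000-[461,59.2])@R.T
E
python3 - <<'E'
from h import *
o=sensors.get_obs();print(o["tool_pos"],o["ee_rot"],o["wrist_force"],fr(o["tool_pos"]))
im,m=snap("wrist");cv2.imwrite("pics/w3.png",im[:,:,::-1])
E
```

```text
[ 0.49541479 -0.17255569  0.0285641 ] [-3.14155459e+00 -7.11372892e-04  1.65662536e+00] [ 0.0960117  -0.52505967  0.3726153 ] [[  -9.62147681 -234.09934724]]
```

View pics/w3.png

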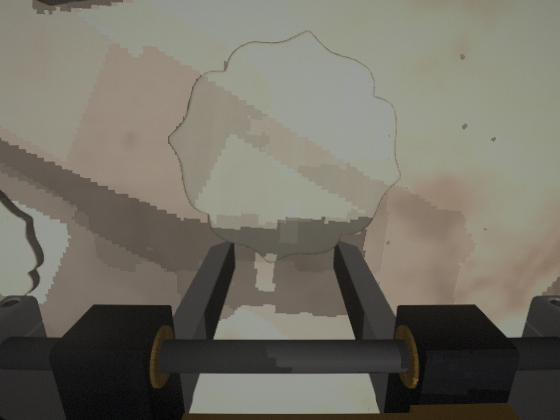

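The tile sits against both fingers, with its outline from (168,138) to (400,175) and from (308,31) to (268,262). It has rotated about 15°, which is harmless.

```bash
python3 - <<'E'
from h import *
m=optics.camera_model("wrist");T=cast(m,[[168,138],[400,175],[308,31],[268,262]],.01)
print(fr(T),fr(T).mean(0), fr(T.mean(0))-fr(sensors.get_obs()["tool_pos"]))
E
```

```text
[[ -63.89727715 -159.59296954]
 [  57.83593617 -192.1761513 ]
 [  13.8144586  -116.37018526]
 [ -19.80197651 -236.52495735]] [  -3.01221472 -176.16606586] [[ 6.71626868 58.58269793]]
```

>>> send_rows:
  rows:
    - [0.2,5,0,0,0,0]
    - [0.4,9,0,0,0,0]
    - [0.4,10,0,0,0,0]
    - [0.4,10,0,0,0,0]
    - [0.4,10,0,0,0,0]
    - [0.4,10,0,0,0,0]
    - [0.3,7.5,0,0,0,0]
    - [0,0,0,0,0,0]

```text
time: 10.02
tool_pos: [0.498, -0.1106, 0.0284]
ee_rot: [-3.141, -0.001, 1.657]
wrist_force: [-0.8, 0.7, 0.1]
width: 0.0599
finger_force: 0.0
```

```bash
python3 - <<'E'
from h import *
o=sensors.get_obs();print(o["tool_pos"],o["wrist_force"],fr(o["tool_pos"]))
im,m=snap("wrist");cv2.imwrite("pics/w4.png",im[:,:,::-1])
E
```

```text
[ 0.49798699 -0.1106341   0.02844719] [-0.82389633  0.71098348  0.14770076] [[   4.50811219 -173.7565467 ]]
```

View pics/w4.png

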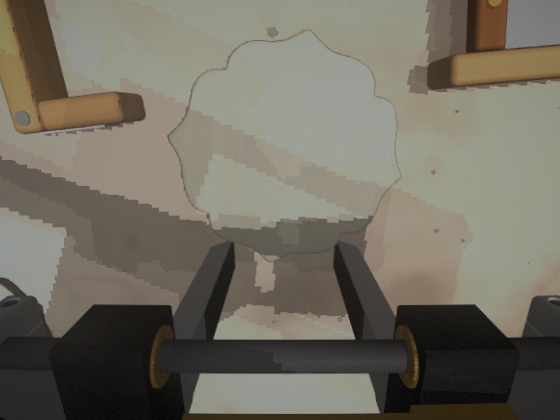

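The tile hasn't shifted against the fingers. The gap's edges show at about (143,100) for the near stub and (430,72) for the far wall end.

```bash
python3 - <<'E'
from h import *
m=optics.camera_model("wrist")
print("gap ends",fr(cast(m,[[136,94],[143,112],[432,65],[432,85]],.027)))
T=cast(m,[[168,138],[400,175],[308,31],[268,262]],.01);print(fr(T),fr(T).mean(0))
E
```

```text
gap ends [[-54.53388554 -77.32040891]
 [-53.04364517 -85.55041186]
 [ 80.86898072 -78.75860076]
 [ 81.01255669 -87.35587038]]
[[ -49.82793558  -99.43648645]
 [  71.93137356 -131.95140112]
 [  27.86076968  -56.16653299]
 [  -5.68704889 -176.34915538]] [  11.06928969 -115.97589399]
```

>>> send_rows:
  rows:
    - [-0.5,4,0,0,0,0]
    - [-1,9,0,0,0,0]
    - [-1.5,9,0,0,0,0]
    - [-1.5,9,0,0,0,0]
    - [-1.5,9,0,0,0,0]
    - [-1.5,9,0,0,0,0]
    - [-1.5,9,0,0,0,0]

```text
time: 10.65
tool_pos: [0.4889, -0.0536, 0.0286]
ee_rot: [3.141, 0.0, 1.655]
wrist_force: [0.5, -0.0, -0.2]
width: 0.0599
finger_force: 0.4
```

>>> send_rows:
  rows:
    - [-1.5,9,0,0,0,0]
    - [-1.5,9,0,0,0,0]
    - [-1.5,9,0,0,0,0]
    - [-1.5,9,0,0,0,0]
    - [-1.5,8,0,0,0,0]
    - [-1.2,6.5,0,0,0,0]
    - [-0.7,4,0,0,0,0]
    - [0,0,0,0,0,0]

```text
time: 11.32
tool_pos: [0.4794, 0.0008, 0.0285]
ee_rot: [-3.141, -0.001, 1.656]
wrist_force: [0.1, 0.1, -0.2]
width: 0.0599
finger_force: 0.0
```

```bash
python3 - <<'E'
from h import *
o=sensors.get_obs();print(o["tool_pos"],o["wrist_force"],fr(o["tool_pos"]))
im,m=snap("wrist");cv2.imwrite("pics/w5.png",im[:,:,::-1])
E
```

```text
[0.47943856 0.00084746 0.02850248] [ 0.1167855   0.12061593 -0.15185671] [[  7.1777838  -60.77399847]]
```

View pics/w5.png

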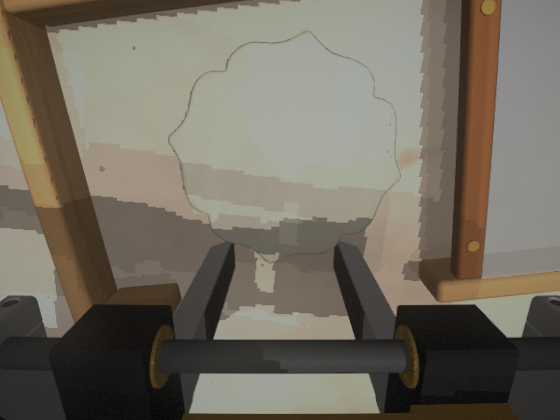

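The tile is in the bay at frame position of about (14,-3), outline (168,138) to (400,175), clear of all the walls. Now I'll back out, lift, turn and come in behind it on the near side.

>>> send_rows:
  rows:
    - [1,-6,0,0,0,0]
    - [1,-6,0,0,0,0]
    - [0,0,15,0,0,0]
    - [0,0,30,0,0,0]
    - [0,0,25,0,0,-0.06]
    - [0,0,0,0,0,-0.12]
    - [-5,4,0,0,0,-0.12]
    - [-10,6,0,0,0,-0.12]

```text
time: 12.03
tool_pos: [0.4678, -0.0035, 0.0994]
ee_rot: [3.139, -0.0, 1.227]
wrist_force: [0.1, 0.6, -0.5]
width: 0.06
finger_force: 0.0
```

>>> send_rows:
  rows:
    - [-10,6,0,0,0,-0.12]
    - [-10,6,0,0,0,-0.12]
    - [-10,6,0,0,0,-0.12]
    - [-10,6,0,0,0,-0.12]
    - [-10,6,0,0,0,-0.12]
    - [-10,6,0,0,0,-0.12]
    - [-10,6,0,0,0,-0.12]
    - [-6,4,0,0,0,-0.09]
  grip: 44

```text
time: 12.7
tool_pos: [0.39, 0.0435, 0.0985]
ee_rot: [-3.142, 0.0, 0.299]
wrist_force: [0.0, 0.5, -0.6]
width: 0.0436
finger_force: 0.0
```

>>> send_rows:
  rows:
    - [0,0,0,0,0,0]
    - [0,0,0,0,0,0]

```text
time: 12.87
tool_pos: [0.3909, 0.0433, 0.0987]
ee_rot: [3.141, -0.001, 0.307]
wrist_force: [-0.3, 0.1, 0.6]
width: 0.0439
finger_force: 0.0
```

```bash
python3 - <<'E'
from h import *
o=sensors.get_obs();print(o["tool_pos"],o["ee_rot"],fr(o["tool_pos"]),o["width"])
E
```

```text
[0.39091002 0.04332248 0.09868395] [ 3.14106553e+00 -5.13365650e-04  3.06936707e-01] [[-71.823641    -2.46272858]] 0.04388923111129907
```

>>> send_rows:
  rows:
    - [0,0,-10,0,0,-0.06]
    - [0,0,-20,0,0,-0.06]
    - [0,0,-20,0,0,0]
    - [0,0,-15,0,0,0]
    - [0,0,-5,0,0,0]
    - [0,0,0,0,0,0]

```text
time: 13.37
tool_pos: [0.3899, 0.0434, 0.0272]
ee_rot: [-3.141, 0.003, 0.186]
wrist_force: [0.5, -0.1, 0.3]
width: 0.0438
finger_force: 0.0
```

>>> send_rows:
  rows:
    - [6,1.2,0,0,0,0]
    - [6,1.2,0,0,0,0]
    - [6,1.2,0,0,0,0]
    - [8,1.5,0,0,0,0]
    - [8,1.5,0,0,0,0]
    - [8,1.5,0,0,0,0]
    - [8,1.5,0,0,0,0]
    - [0,0,0,0,0,0]

```text
time: 14.03
tool_pos: [0.4428, 0.0537, 0.0289]
ee_rot: [3.141, -0.002, 0.185]
wrist_force: [-0.4, -0.9, 0.2]
width: 0.0437
finger_force: 0.0
```

```bash
python3 - <<'E'
from h import *
o=sensors.get_obs();print(o["tool_pos"],o["ee_rot"],fr(o["tool_pos"]),o["wrist_force"])
im,m=snap("wrist");cv2.imwrite("pics/w6.png",im[:,:,::-1])
# tile outline candidates: dark thin line left/right extents along rows, in frame coords
g=cv2.cvtColor(im,cv2.COLOR_RGB2GRAY)
bh=cv2.morphologyEx(g,cv2.MORPH_BLACKHAT,np.ones((7,7)))
p=np.argwhere(bh>14)[:,::-1];p=p[p[:,1]<250];F=fr(cast(m,p,.01));tc=fr(o["tool_pos"])[0]+[59,0]
r=np.hypot(*(F-tc).T);k=(r>50)&(r<75);(c,rad)=cv2.minEnclosingCircle(F[k].astype(np.float32))
Q=F[k];A=np.c_[2*Q,np.ones(len(Q))];s=np.linalg.lstsq(A,(Q**2).sum(1),rcond=None)[0];print("tile fit",s[:2],np.sqrt(s[2]+s[0]**2+s[1]**2),k.sum(),c,rad)
E
```

```text
[0.44277568 0.05371635 0.02890171] [ 3.14121226e+00 -2.04881253e-03  1.85354054e-01] [[-18.92905499  -1.97162089]] [-0.41892199 -0.89776407  0.22517816]
tile fit [46.57826865 -4.38388154] 59.66869518544697 1690 (48.07735061645508, 2.1597254276275635) 71.13544464111328
```

>>> send_rows:
  rows:
    - [5,1,0,0,0,0]
    - [9,1.8,0,0,0,0]
    - [9,1.8,0,0,0,0]
    - [9,1.8,0,0,0,0]
    - [9,1.8,0,0,0,0]
    - [9,1.8,0,0,0,0]
    - [9,1.8,0,0,0,0]
    - [9,1.8,0,0,0,0]

```text
time: 14.75
tool_pos: [0.5096, 0.0673, 0.0284]
ee_rot: [3.141, 0.0, 0.185]
wrist_force: [-0.0, -0.4, 0.1]
width: 0.0438
finger_force: 0.3
```

>>> send_rows:
  rows:
    - [7,1.4,0,0,0,0]
    - [5,1,0,0,0,0]
    - [4,0.8,0,0,0,0]
    - [0,0,0,0,0,0]
    - [0,0,0,0,0,0]

```text
time: 15.17
tool_pos: [0.5249, 0.0703, 0.0286]
ee_rot: [3.141, -0.0, 0.185]
wrist_force: [-0.3, -0.7, 0.4]
width: 0.0438
finger_force: 0.0
```

```bash
python3 - <<'E'
from h import *
o=sensors.get_obs();print(o["tool_pos"],o["ee_rot"],fr(o["tool_pos"]),o["wrist_force"])
im,m=snap("wrist");cv2.imwrite("pics/w7.png",im[:,:,::-1])
E
```

```text
[0.52489566 0.07032802 0.02862781] [ 3.14149790e+00 -3.25525337e-04  1.85131465e-01] [[64.84907849 -1.04194367]] [-0.2674363  -0.65859618  0.3864195 ]
```

View pics/w7.png

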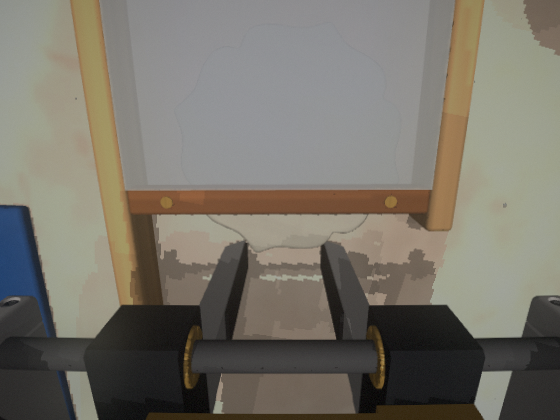

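The tile is well under the roof and still centred: left edge at column 178, right at 400, top at row 22, bottom at row 250. It rests against the fingers.

```bash
python3 - <<'E'
from h import *
m=optics.camera_model("wrist")
F=fr(cast(m,[[178,115],[400,130],[290,22],[275,250]],.01));print(F,(F[0]+F[1])/2,(F[2]+F[3])/2)
print("lintel near edge",fr(cast(m,[[170,214],[370,214]],.03)), "side walls inner", fr(cast(m,[[128,185],[432,185]],.03)))
E
```

```text
[[145.94744628  52.7606902 ]
 [137.94457422 -62.9877051 ]
 [189.02467368  -5.18885507]
 [ 69.7417267    3.36739852]] [141.94601025  -5.11350745] [129.38320019  -0.91072827]
lintel near edge [[ 98.57275264  55.04085133]
 [ 98.21744676 -44.90575709]] side walls inner [[113.53946274  74.19859431]
 [112.99148717 -74.28096905]]
```

>>> send_rows:
  rows:
    - [2,0.4,0,0,0,0]
    - [2,0.4,0,0,0,0]
    - [2,0.4,0,0,0,0]
    - [2,0.4,0,0,0,0]
    - [2,0.4,0,0,0,0]
    - [1,0.2,0,0,0,0]
    - [1,0.2,0,0,0,0]

```text
time: 15.8
tool_pos: [0.5368, 0.0727, 0.0285]
ee_rot: [3.142, 0.0, 0.185]
wrist_force: [-0.5, -0.7, 0.6]
width: 0.0439
finger_force: 0.4
```

>>> send_rows:
  rows:
    - [1,0.2,0,0,0,0]
    - [1,0.2,0,0,0,0]
    - [0,0,0,0,0,0]

```text
time: 16.05
tool_pos: [0.5389, 0.0731, 0.0286]
ee_rot: [3.142, -0.0, 0.185]
wrist_force: [-0.9, -0.3, -0.0]
width: 0.0441
finger_force: 0.3
```

>>> send_rows:
  rows:
    - [1,0.2,0,0,0,0]
    - [1,0.2,0,0,0,0]
    - [0,0,0,0,0,0]

```text
time: 16.3
tool_pos: [0.5409, 0.0735, 0.0286]
ee_rot: [3.142, -0.0, 0.185]
wrist_force: [-0.8, -0.1, -0.7]
width: 0.044
finger_force: 0.3
```

>>> send_rows:
  rows:
    - [1,0.2,0,0,0,0]
    - [0.5,0.1,0,0,0,0]
    - [0,0,0,0,0,0]

```text
time: 16.55
tool_pos: [0.5423, 0.0738, 0.0285]
ee_rot: [3.141, -0.0, 0.185]
wrist_force: [-0.7, -0.0, 0.5]
width: 0.0442
finger_force: 0.3
```

```bash
cat > tip.py <<'E'
from h import *
o=sensors.get_obs();print(fr(o["tool_pos"]),o["wrist_force"])
im,m=snap("wrist")
import sys;cv2.imwrite("pics/"+sys.argv[1],im[:,:,::-1])
g=cv2.GaussianBlur(cv2.cvtColor(im,cv2.COLOR_RGB2GRAY),(3,3),0)
bh=cv2.morphologyEx(g,cv2.MORPH_BLACKHAT,np.ones((9,9)))
# near edge of tile: dark line in rows 212..270 between fingers
for c in range(255,315,6):
    col=bh[214:268,c-1:c+2].mean(1);r=214+col.argmax();print(c,r,round(col.max()),fr(cast(m,[[c,r]],.006))[0].round(1))
E
python3 tip.py w8.png
```

```text
[[82.5866066  -0.90722932]] [-0.67921526 -0.016705    0.53435405]
255 253 8 [84.  15.6]
261 267 19 [74.7 12.3]
267 266 17 [75.3  8.6]
273 266 19 [75.3  5. ]
279 265 25 [76.   1.3]
285 266 18 [75.3 -2.3]
291 267 16 [74.6 -5.9]
297 265 17 [76.  -9.6]
303 266 16 [ 75.3 -13.2]
309 263 20 [ 77.3 -16.8]
```

>>> send_rows:
  rows:
    - [1,0.2,0,0,0,0]
    - [0.5,0.1,0,0,0,0]
    - [0,0,0,0,0,0]

```text
time: 16.85
tool_pos: [0.5438, 0.0741, 0.0286]
ee_rot: [3.142, -0.0, 0.185]
wrist_force: [-1.2, 0.1, 1.1]
width: 0.0441
finger_force: 0.3
```

>>> send_rows:
  rows:
    - [1,0.2,0,0,0,0]
    - [0.5,0.1,0,0,0,0]
    - [0,0,0,0,0,0]

```text
time: 17.1
tool_pos: [0.545, 0.0744, 0.0285]
ee_rot: [3.142, 0.001, 0.185]
wrist_force: [-2.1, -0.7, 0.7]
width: 0.0442
finger_force: 0.8
```

>>> send_rows:
  rows:
    - [1,0.2,0,0,0,0]
    - [0,0,0,0,0,0]
    - [0,0,0,0,0,0]

```text
time: 17.35
tool_pos: [0.5453, 0.0745, 0.0284]
ee_rot: [-3.142, 0.002, 0.185]
wrist_force: [-4.4, -0.7, 2.3]
width: 0.044
finger_force: 2.3
```

>>> send_rows:
  rows:
    - [1,0.2,0,0,0,0]
    - [0,0,0,0,0,0]
    - [0,0,0,0,0,0]

```text
time: 17.6
tool_pos: [0.5455, 0.0746, 0.0283]
ee_rot: [-3.142, 0.004, 0.185]
wrist_force: [-7.8, -1.1, 3.4]
width: 0.0438
finger_force: 3.4
```

```bash
python3 tip.py w9.png|head -1
```

```text
[[85.90420242 -0.75157808]] [-7.79542037 -1.10520504  3.44828952]
```

>>> send_rows:
  rows:
    - [-2,-0.4,0,0,0,0]
    - [-5,-1,0,0,0,0]
    - [-8,-1.6,0,0,0,0]
    - [-8,-1.6,0,0,0,0]
    - [-9,-1.7,0,0,0,0]
    - [-9,-1.7,0,0,0,0]
    - [0,0,0,0,0,0]

```text
time: 18.23
tool_pos: [0.5042, 0.0665, 0.0283]
ee_rot: [-3.142, 0.001, 0.185]
wrist_force: [0.4, -0.4, 0.1]
width: 0.044
finger_force: 0.0
```

```bash
python3 - <<'E'
from h import *
o=sensors.get_obs();print(fr(o["tool_pos"]))
im,m=snap("wrist");cv2.imwrite("pics/w10.png",im[:,:,::-1])
g=cv2.GaussianBlur(cv2.cvtColor(im,cv2.COLOR_RGB2GRAY),(3,3),0)
r0=int(proj(m,[.545,.0745,.03])[0,1]);print(proj(m,np.c_[[.461+.982*x/1000 for x in(78,82,88,98.5,203,210)],[.0592+.187*x/1000 for x in(78,82,88,98.5,203,210)],[.01,.01,.01,.03,.01,.01]]).round())
for c in (270,280,290): print(c,g[60:260,c].reshape(-1,4).mean(1).round().astype(int))
E
```

```text
[[43.76839949 -0.87525346]]
[[281. 202.]
 [281. 195.]
 [281. 185.]
 [280. 173.]
 [279. -62.]
 [279. -80.]]
270 [147 148 148 148 149 148 149 149 149 149 150 150 150 150 149 150 149 149
 150 150 144 120  95  96  90  89  89  82 102 146 132 160 161 160 161 162
 162 162 161 162 161 162 161 161 162 158 153 152 151 150]
280 [148 148 148 148 149 149 149 148 149 149 149 150 150 150 149 150 149 149
 150 149 144 120  96  96  90  88  88  81  98 114 130 160 160 160 160 160
 160 161 162 161 161 161 161 160 155 153 153 152 152 151]
290 [148 148 148 148 148 149 148 149 149 149 149 149 150 149 149 149 149 150
 149 149 144 118  95  95  90  89  88  82 102 137 139 152 150 152 156 158
 160 161 161 161 161 161 158 152 153 153 152 151 151 150]
```

The push stopped firmly (7.8 N, no further motion). The tile's near edge at about 91 mm plus its 119 mm extent in this orientation gives 210 mm, which is the back wall. Next is the lid.

>>> send_rows:
  rows:
    - [0,0,15,0,0,0]
    - [0,0,30,0,0,0]
    - [0,0,35,0,0,0]
    - [0,0,20,0,0,0]
    - [-5,10,0,0,0,-0.026]
    - [-12,26,0,0,0,0]
    - [-14,32,0,0,0,0]
    - [-14,32,0,0,0,0]
  grip: 60

```text
time: 18.95
tool_pos: [0.4613, 0.1675, 0.1291]
ee_rot: [-3.141, -0.002, 0.157]
wrist_force: [-0.2, 1.4, 0.1]
width: 0.06
finger_force: 0.0
```

>>> send_rows:
  rows:
    - [-14,32,0,0,0,0]
    - [-14,32,0,0,0,0]
    - [-14,32,0,0,0,0]
    - [-12,26,0,0,0,0]
    - [-4,8,0,0,0,0]
    - [0,0,0,0,0,0]
    - [0,0,0,0,0,0]

```text
time: 19.53
tool_pos: [0.4035, 0.2964, 0.1286]
ee_rot: [3.141, -0.001, 0.16]
wrist_force: [0.6, 0.1, 0.1]
width: 0.0601
finger_force: 0.0
```

```bash
cat > lid.py <<'E'
from h import *
import sys
o=sensors.get_obs();print(o["tool_pos"],o["ee_rot"])
im,m=snap("wrist");cv2.imwrite("pics/"+sys.argv[1],im[:,:,::-1])
h=cv2.cvtColor(cv2.GaussianBlur(im,(3,3),0),cv2.COLOR_RGB2HSV)
z=float(sys.argv[2])
br=cv2.inRange(h,(0,70,20),(18,255,150));br[290:]=0;br[:,:200]=0;br[:,360:]=0
q=biggest(br);print("handle px",q.min(0),q.max(0),rect(cast(m,q,z+.044)))
E
python3 lid.py w11.png 0
python3 - <<'E'
from h import *
im,m=snap("top");cv2.imwrite("pics/t2.png",im[:,:,::-1])
h=cv2.cvtColor(cv2.GaussianBlur(im,(3,3),0),cv2.COLOR_RGB2HSV)
im,m=snap("scene");cv2.imwrite("pics/s2.png",im[:,:,::-1])
h=cv2.cvtColor(cv2.GaussianBlur(im,(3,3),0),cv2.COLOR_RGB2HSV)
b=cv2.inRange(h,(100,90,40),(128,255,255));print("lid scene",rect(cast(m,biggest(b),.008)))
E
```

```text
[0.40350754 0.29644074 0.12857122] [ 3.14058570e+00 -5.70364642e-04  1.59880786e-01]
handle px [276 157] [292 284] (array([400.7, 294.8]), array([105.6,  13. ]), 8.74)
lid scene (array([398.7, 295.7]), array([227.8, 174.9]), 9.04)
```

>>> send_rows:
  rows:
    - [-2,-1,-15,0,0,0]
    - [0,0,-25,0,0,0]
    - [0,0,-20,0,0,0]
    - [0,0,-15,0,0,0]
    - [0,0,-10,0,0,0]
    - [0,0,0,0,0,0]
    - [0,0,0,0,0,0]

```text
time: 20.27
tool_pos: [0.4016, 0.2951, 0.0435]
ee_rot: [3.141, 0.0, 0.158]
wrist_force: [-0.3, 1.1, 0.2]
width: 0.0598
finger_force: 0.0
```

>>> send_rows:
  rows:
    - [0,0,0,0,0,0]
    - [0,0,0,0,0,0]
    - [0,0,0,0,0,0]
    - [0,0,0,0,0,0]
    - [0,0,0,0,0,0]
    - [0,0,0,0,0,0]
    - [0,0,0,0,0,0]
    - [0,0,0,0,0,0]
  grip: 8

```text
time: 20.93
tool_pos: [0.4012, 0.2959, 0.0437]
ee_rot: [-3.142, -0.0, 0.159]
wrist_force: [-0.1, 0.7, 0.2]
width: 0.0153
finger_force: 30.0
```

>>> send_rows:
  rows:
    - [0,0,0,0,0,0]
    - [0,0,0,0,0,0]
    - [0,0,10,0,0,0]
    - [0,0,20,0,0,0]
    - [0,0,25,0,0,0]
    - [0,0,15,0,0,0]
    - [0,0,0,0,0,0]
    - [0,0,0,0,0,0]

```text
time: 21.6
tool_pos: [0.4015, 0.2959, 0.1142]
ee_rot: [-3.141, -0.001, 0.159]
wrist_force: [-0.1, 0.4, -3.6]
width: 0.0155
finger_force: 30.0
```

```bash
python3 - <<'E'
from h import *
o=sensors.get_obs();p=o["tool_pos"];print(p,o["ee_rot"])
im,m=snap("scene");cv2.imwrite("pics/s3.png",im[:,:,::-1])
h=cv2.cvtColor(cv2.GaussianBlur(im,(3,3),0),cv2.COLOR_RGB2HSV)
b=cv2.inRange(h,(100,90,40),(128,255,255));print("lid scene",rect(cast(m,biggest(b),p[2]-.0359+.0)))
E
```

```text
[0.40146176 0.29591759 0.11417743] [-3.14120978e+00 -1.45726587e-03  1.59125035e-01]
lid scene (array([398.9, 296.5]), array([227.6, 175.7]), 9.06)
```

>>> send_rows:
  rows:
    - [4,-15,0,0,0,0.03]
    - [8,-30,0,0,0,0]
    - [9,-34,0,0,0,0]
    - [9,-34,0,0,0,0]
    - [9,-34,0,0,0,0]
    - [9,-34,0,0,0,0]
    - [8,-35,0,0,0,0]
    - [4,-20,0,0,0,0]

```text
time: 22.32
tool_pos: [0.4603, 0.0564, 0.1113]
ee_rot: [3.14, 0.004, 0.187]
wrist_force: [0.1, -0.2, -3.2]
width: 0.016
finger_force: 30.0
```

>>> send_rows:
  rows:
    - [0,0,-8,0,0,0]
    - [0,0,-14,0,0,0]
    - [0,0,-8,0,0,0]
    - [0,0,0,0,0,0]
    - [0,0,0,0,0,0]
    - [0,0,0,0,0,0]

```text
time: 22.82
tool_pos: [0.461, 0.0604, 0.0834]
ee_rot: [-3.141, 0.0, 0.19]
wrist_force: [0.0, -0.4, -3.0]
width: 0.0157
finger_force: 30.0
```

```bash
cat > chk.py <<'E'
from h import *
import sys
o=sensors.get_obs();p=o["tool_pos"];print(p,o["ee_rot"],o["wrist_force"])
z=float(sys.argv[1])
for n in("scene","top"):
    im,m=snap(n);cv2.imwrite(f"pics/{n}_{sys.argv[2]}.png",im[:,:,::-1])
    h=cv2.cvtColor(cv2.GaussianBlur(im,(3,3),0),cv2.COLOR_RGB2HSV)
    b=cv2.inRange(h,(100,90,40),(128,255,255));P=cast(m,biggest(b),z);c,s,a=rect(P);print(n,c,s,a,"frame",fr(np.r_[c/1000,0][None]))
E
python3 chk.py .047 a
```

```text
[0.46097562 0.06042691 0.08339584] [-3.14145300e+00  4.94276351e-04  1.90204813e-01] [ 0.0470997  -0.43164023 -2.96847032]
scene [459.2  60.8] [227.6 175.9] 10.96 frame [[-1.46830695  1.90894597]]
top [404.5  16.3] [ 97.3 113.6] 9.49 frame [[-63.53788806 -31.55307878]]
```

>>> send_rows:
  rows:
    - [-0.7,0,-4,0,0,0]
    - [0,0,-3,0,0,0]
    - [0,0,-2,0,0,0]
    - [0,0,-0.5,0,0,0]
    - [0,0,0,0,0,0]
    - [0,0,0,0,0,0]

```text
time: 23.42
tool_pos: [0.4605, 0.0597, 0.074]
ee_rot: [3.141, -0.0, 0.189]
wrist_force: [0.7, -0.1, -2.8]
width: 0.0157
finger_force: 30.0
```

>>> send_rows:
  rows:
    - [0,0,0,0,0,0]
    - [0,0,0,0,0,0]
    - [0,0,0,0,0,0]
    - [0,0,0,0,0,0]
    - [0,0,0,0,0,0]
    - [0,0,0,0,0,0]
  grip: 60

```text
time: 23.92
tool_pos: [0.4607, 0.0598, 0.0743]
ee_rot: [3.141, -0.0, 0.189]
wrist_force: [-0.3, -1.0, 0.3]
width: 0.0522
finger_force: 0.0
```

>>> send_rows:
  rows:
    - [0,0,15,0,0,0]
    - [0,0,30,0,0,0]
    - [0,0,35,0,0,0]
    - [0,0,30,0,0,0]
    - [-10,-30,20,0,0,0]
    - [-15,-38,0,0,0,0]
    - [-15,-38,0,0,0,0]
    - [-15,-38,0,0,0,0]

```text
time: 24.58
tool_pos: [0.405, -0.0853, 0.205]
ee_rot: [3.14, -0.002, 0.191]
wrist_force: [0.6, 0.2, 0.4]
width: 0.06
finger_force: 0.0
```

>>> send_rows:
  rows:
    - [-15,-38,0,0,0,0]
    - [-15,-38,0,0,0,0]
    - [-15,-38,0,0,0,0]
    - [-15,-38,0,0,0,0]
    - [-15,-38,0,0,0,0]
    - [-15,-38,0,0,0,0]
    - [-15,-38,0,0,0,0]
    - [-15,-38,0,0,0,0]

```text
time: 25.25
tool_pos: [0.2842, -0.39, 0.2042]
ee_rot: [3.141, -0.0, 0.189]
wrist_force: [0.8, -0.5, -0.2]
width: 0.0602
finger_force: 0.0
```

```bash
python3 chk.py .038 b; python3 - <<'E'
from h import *
m=optics.camera_model("top")
a=cv2.imread("pics/t1.png").astype(int);b=cv2.imread("pics/top_b.png").astype(int);a0=cv2.imread("pics/top0.png").astype(int)
# bystanders unchanged?
for n,(x0,x1,y0,y1) in dict(jar=(325,360,122,165),pot=(372,408,122,165),cutter=(200,250,142,200),tape=(128,175,205,250)).items():
    d=abs(b-a0)[y0:y1,x0:x1].max(2);print(n,np.percentile(d,95))
d=abs(b-a0)[200:240,360:420].max(2);print("tile gone",d.max())
E
```

```text
[ 0.28420805 -0.39001604  0.20424833] [ 3.14094678e+00 -3.81587141e-04  1.88506380e-01] [ 0.84539301 -0.52686042 -0.20663305]
scene [457.8  59.9] [228.5 175.9] 10.89 frame [[-3.01215228  1.28722128]]
top [460.9  58.3] [226.  174.4] 10.84 frame [[-0.26687191 -0.86532039]]
jar 8.0
pot 9.0
cutter 9.0
tape 8.0
tile gone 82
```

```bash
python3 -c "
from bench import ticket;print(ticket.close_job())"
```

```text
the job is handed in; nothing more can be done
None
```

The job is handed in: the tile is under the roof, where it stopped hard on what I take to be the back wall. The lid is back over the opening, within about 1 mm and square to the frame, and the jar, pot, cutter and tape have not moved.

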